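# Put the lids back on the washed pots

## Task

The washed steel pots and the oblong pan are dry and go back into store covered: put each of the four steel lids on the vessel it fits, so that it drops into the mouth and sits level on the rim, and let go of it. Leave the pots and the pan standing where they are, and do not knock over or push away the glass vial and the dropper bottle that stand among them.

Things in the scene. Friction and masses are not known exactly. Their poses are not given: they have to be found in the camera images.
- lid_small: the smallest round stainless lid, 68 mm across, about 60 g, lying right way up. Origin: centre of its underside, z up. Below the plate a plug 12 mm deep, tapering from 50 to 38 mm, enters the pot; the plate (12 to 18 mm up) rests on the rim. On its axis a black knob 24 mm across, 22 to 46 mm up: grip it from above with the TCP 40 mm above the origin.
- lid_medium: the middle-sized round stainless lid, 88 mm across, about 90 g, lying right way up. Origin: centre of its underside, z up. Below the plate a plug 12 mm deep, tapering from 70 to 58 mm, enters the pot; the plate (12 to 18 mm up) rests on the rim. On its axis a black knob 24 mm across, 22 to 46 mm up: grip it from above with the TCP 40 mm above the origin.
- lid_large: the largest round stainless lid, 110 mm across, about 130 g, lying right way up. Origin: centre of its underside, z up. Below the plate a plug 12 mm deep, tapering from 92 to 80 mm, enters the pot; the plate (12 to 18 mm up) rests on the rim. On its axis a black knob 24 mm across, 22 to 46 mm up: grip it from above with the TCP 40 mm above the origin.
- lid_oblong: the oblong stainless lid, 112 x 76 mm, about 110 g. Origin: centre of its underside; x along its length, z up. Below the plate a skirt 12 mm deep, sloping in from 94 x 58 to 82 x 46 mm, enters the pan; the plate (12 to 17 mm up) rests on the rim. On it a black bar handle, 56 mm along x, 14 mm wide, 24 to 46 mm up: grip it across from above with the TCP 40 mm above the origin.
- pot_small: the smallest round open stainless pot, loose, 56 mm inside, wall 3 mm, 68 mm over its rolled rim, 55 mm high. Origin: centre of its underside, z up; rim top at z = 55 mm. Its lid is seated when the lid's origin is on the pot's axis, 43 mm above the pot's origin.
- pot_medium: the middle-sized round open stainless pot, loose, 76 mm inside, wall 3 mm, 88 mm over its rolled rim, 65 mm high. Origin: centre of its underside, z up; rim top at z = 65 mm. Its lid is seated when the lid's origin is on the pot's axis, 53 mm above the pot's origin.
- pot_large: the largest round open stainless pot, loose, 98 mm inside, wall 3 mm, 110 mm over its rolled rim, 75 mm high. Origin: centre of its underside, z up; rim top at z = 75 mm. Its lid is seated when the lid's origin is on the pot's axis, 63 mm above the pot's origin.
- pan_oblong: oblong open stainless pan, loose, 100 x 64 mm inside, wall 3 mm, rim flange 118 x 82 mm, 60 mm high. Origin: centre of its underside; x along its length, z up; rim top at z = 60 mm. Its lid is seated when it lies along the pan (either way round) with its origin on the pan's axis, 48 mm above the pan's origin.
- vial: bystander: clear glass vial with black screw cap, 25 mm across, 61 mm high, standing loose among the pots. Origin: centre of its underside, z up.
- dropper_bottle: bystander: white dropper bottle with pointed cap, 25 mm across, 68 mm high, standing loose among the pots. Origin: centre of its underside, z up.

How it is judged (in metres and radians):
At the end, for the whole second after the job is handed in: Each lid sits on its own vessel: axes within 8 mm, seated height within 4 mm, level with it within 0.06 rad, the oblong lid along the pan within 0.12 rad (either way round); the vessels stand upright on the table (0.06 rad, 6 mm); all at rest (below 0.02 m/s) (horizontal distance between lid_small and pot_small below 0.008 m and z of lid_small in the frame of pot_small between 0.039 and 0.047 m and angle between the z axis of lid_small and the z axis of pot_small, either way round below 0.06 rad and angle between each of pot_small, pot_medium, pot_large, pan_oblong's own z axis and vertical below 0.06 rad and height (world z) of each of pot_small, pot_medium, pot_large, pan_oblong below 0.006 m and linear speed of each of lid_small, pot_small, lid_medium, pot_medium, lid_large, pot_large, lid_oblong, pan_oblong below 0.02 m/s and horizontal distance between lid_medium and pot_medium below 0.008 m and z of lid_medium in the frame of pot_medium between 0.049 and 0.057 m and angle between the z axis of lid_medium and the z axis of pot_medium, either way round below 0.06 rad and horizontal distance between lid_large and pot_large below 0.008 m and z of lid_large in the frame of pot_large between 0.059 and 0.067 m and angle between the z axis of lid_large and the z axis of pot_large, either way round below 0.06 rad and horizontal distance between lid_oblong and pan_oblong below 0.008 m and z of lid_oblong in the frame of pan_oblong between 0.044 and 0.052 m and angle between the z axis of lid_oblong and the z axis of pan_oblong, either way round below 0.06 rad and angle between the x axis of lid_oblong and the x axis of pan_oblong, either way round below 0.12 rad); the robot touches nothing.
It fails at once if a pot or the pan is pushed more than 50 mm from where it stood or tipped (distance of any of pot_small, pot_medium, pot_large, pan_oblong from where it was at the start of the episode above 0.05 m or angle between any of pot_small, pot_medium, pot_large, pan_oblong's own z axis and vertical above 0.5 rad).
It fails at once if the vial or the dropper bottle is knocked over or shifted more than 50 mm (angle between any of vial, dropper_bottle's own z axis and vertical above 0.5 rad or distance of any of vial, dropper_bottle from where it was at the start of the episode above 0.05 m).
It also fails if it takes over 112 s, if anything falls off the work surface, if the arm or the gripper's body presses on something with over 40 N, if the wrist force passes 120 N, or if a joint passes its speed limit or range.

## Robot

A 7-joint arm with a two-finger parallel gripper is mounted at the origin on the work surface; the furniture and walls round the work are solid. World frame = base frame: x ahead of the robot, y to its left, z up, the work surface at z = 0. Lengths are in m, angles in degrees, forces in N, time in s.
With the tool pointing down it reaches from about 0.425 to 0.875 m from the base axis. Payload 4.7 kg.
Tool frame: the origin (TCP) lies between the finger pads, 19 mm behind the fingertips; this is the grasp point; z points along the fingers, y is the line along which they close (so a half turn about z gives the same grasp; the last joint's range is limited). The gripper opens to 87 mm and grips with 3 to 60 N. Pads are 19 mm wide; open, the fingers measure 117 mm over their backs; the gripper's body (75 mm by 190 mm) begins 51 mm behind the grasp point.
Start: joints at [74.548, 18.392, -4.016, 83.108, 1.295, 78.541, -3.26], TCP at [0.182, -0.624, 0.241] pointing down, gripper open.
Joint ranges: [-163.93, 163.93], [-17.29, 119.83], [-79.2, 71.16], [3.27, 140.29], [-89.18, 269.18], [5.43, 117.66], [-154.24, 154.24]. Speed limits (degrees/s): [147.25, 147.25, 180, 180, 180, 180, 180].

## Interface

Orientations are given as [roll, pitch, yaw] about the fixed x, y, z axes, in that order (R = Rz(yaw) Ry(pitch) Rx(roll)).
In Python, from cell import env gives the robot as it stands.
- The arm moves only by the shell command python3 -m jog 'ROWS' [FORCE]. ROWS is JSON, a list of rows, each a list of 7 numbers: the shift along the tool's x, y, z in m, then the turn, a rotation vector about the tool's x, y, z in rad, then the finger opening in m, from 0 to 0.087. A call has 1 to 12 rows; each row shifts and turns the commanded pose from where the row before left it, along the tool's axes as they then stand; what a row does not reach is not made up. A row lasts 1/12 s, in which the tool goes at most 41.7 mm and 7.16 degrees, less where a joint would pass 70% of its speed; a pose out of reach is approached as far as the arm can. A call is refused whole if a number of a shift passes 0.0417 or a number of a turn 0.125, either way. A call with a gripper value outside its range is refused whole. The fingers move at their own pace and stop on an object; FORCE is the grip in N (left out, the last holds). Time passes only in rows, so rows that do not move let the fingers close. It gives the time, the measured TCP pose, the force, the opening and the grip force at its end, in the units of the state.
- env.get_obs(): the state, without advancing time (a new reading comes with each control period).
- env.read_camera(name): name is "side" or "top" or "wrist"; returns the picture (400x640x3 uint8, blue, green, red); there is no depth.
- env.get_calibration(name): a dict with "fov_y" (degrees; the focal length in pixels is half the picture's height over the tangent of half this angle, whatever the lens; pixels are square), "cx", "cy" (the principal point, pixels), "pose" (4x4, takes a point from camera to world coordinates). Camera axes: x right, y up, looking along -z (the intrinsics and any distortion apply to the point x, -y, -z); pixel columns grow to the right and rows downward; lengths in m; the calibration is good to about 2 mm. The wrist camera is an equidistant fisheye: a pixel r from the principal point sees the ray r / f radians off the axis. A picture is of the moment at which its call begins: read the wrist's pose just before it. get_calibration takes no time and is no camera call; for the wrist camera it gives the pose at the moment of the call.
- env.sign_off(): hands the job in; it is judged then, once.
The state is a dict: "time_s": time; "qpos": joint angles; "joint_velocities": joint speeds; "effort": joint torques, N m; "tool_pos": TCP position; "tool_rot": TCP orientation; "force": force on the tool from outside, world axes, zero at the start; "wrist_torque": the same for the moment, N m; "grip_width": finger opening in m; "grasp_force": force on a finger pad.
Only numpy, scipy, OpenCV 4.12 (cv2) and the standard library are available. Lean on these libraries where they do the work, as an engineer would, in place of code of your own. Each camera call takes 0.05 s, during which the arm holds its last target. There are 200 camera calls.

## Working session

There is one attempt and no reset: what is moved stays moved. The work goes in short steps, Python scripts to look and compute and a shell command to move; the robot and the scene stay as the last step left them, time stands still between calls to the robot, and variables do not carry over. Pictures are saved under pics/ and viewed, at most 14 in all, crops included, and the job is handed in when it is done.

```bash
mkdir -p pics; ls; python3 - <<'E'
from cell import env
import cv2,numpy as np
for n in("top","side"):
    cv2.imwrite(f"pics/{n}0.png",env.read_camera(n))
    c=env.get_calibration(n);print(n,c)
o=env.get_obs();print({k:o[k] for k in("time_s","tool_pos","tool_rot","grip_width")})
E
```

```text
pics
top {'fov_y': 47.13438563340573, 'cx': 313.0803078917899, 'cy': 203.43111911890125, 'pose': array([[ 0.00928775,  0.99139475, -0.13057634,  0.30412226],
       [-0.99985943,  0.0110302 ,  0.01262738,  0.01794339],
       [ 0.013959  ,  0.13044071,  0.99135784,  1.67833477],
       [ 0.        ,  0.        ,  0.        ,  1.        ]])}
side {'fov_y': 48.38026617734872, 'cx': 319.806267827422, 'cy': 196.4797259732511, 'pose': array([[ 0.99987304,  0.01262732, -0.00971853,  0.5341771 ],
       [-0.01459806,  0.48143915, -0.87635794, -1.14469273],
       [-0.00638717,  0.87638855,  0.48156236,  0.66961374],
       [ 0.        ,  0.        ,  0.        ,  1.        ]])}
{'time_s': 0.1, 'tool_pos': array([ 0.18181402, -0.62357369,  0.24024143]), 'tool_rot': array([-1.79899635e+02,  5.44035331e-03,  1.62620003e+01]), 'grip_width': 0.08714146105591875}
```

View pics/top0.png

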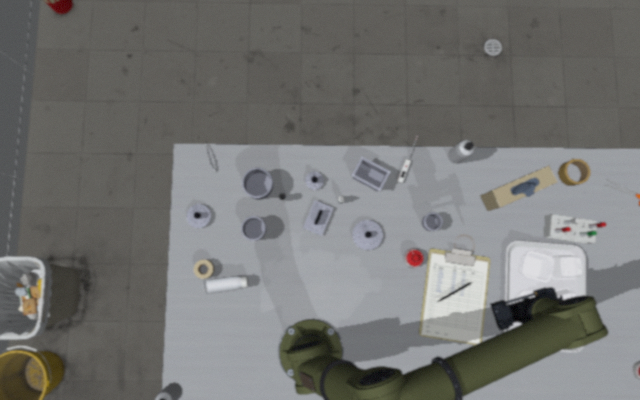

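View pics/side0.png

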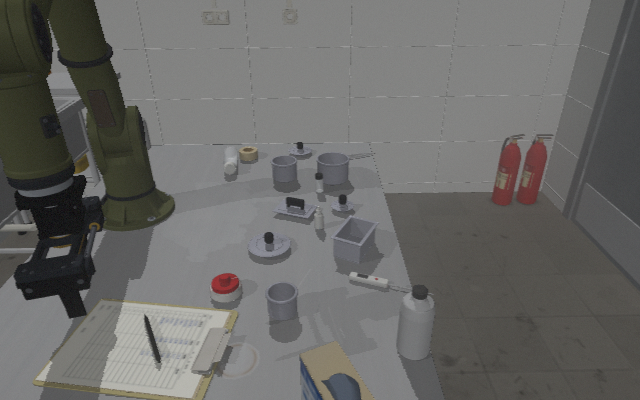

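The top view shows the lids at (199,215) medium, (315,179) small, (319,216) oblong and (368,234) large. The pots are at (258,184) large, (255,228) medium and (432,222) small, and the pan is at (371,173). The vial is at about (282,197) and the dropper at (341,199). The side view agrees. I'll enlarge the crop and get coarse positions.

```bash
cat > h.py <<'E'
from cell import env
import cv2,numpy as np
from scipy.spatial.transform import Rotation as R
def cal(n):
    c=env.get_calibration(n); c['f']=200/np.tan(np.radians(c['fov_y']/2)); return c
def ray(c,u,v,fish=False):
    x,y=(u-c['cx'])/c['f'],(v-c['cy'])/c['f']
    if fish:
        r=np.hypot(x,y); s=np.sin(r)/max(r,1e-9); d=np.array([x*s,-y*s,-np.cos(r)])
    else: d=np.array([x,-y,-1])
    return c['pose'][:3,3],c['pose'][:3,:3]@d
def plane(c,u,v,z,fish=False):
    p,d=ray(c,u,v,fish); return p+d*(z-p[2])/d[2]
def proj(c,P,fish=False):
    q=c['pose'][:3,:3].T@(np.asarray(P)-c['pose'][:3,3]); x,y,z=q[0],-q[1],-q[2]
    if fish:
        h=np.hypot(x,y);t=np.arctan2(h,z);k=t/max(h,1e-9)
        return np.array([c['cx']+c['f']*x*k,c['cy']+c['f']*y*k])
    return np.array([c['cx']+c['f']*x/z,c['cy']+c['f']*y/z])
E
python3 - <<'E'
from h import *
im=cv2.imread("pics/top0.png"); c=cal("top")
cv2.imwrite("pics/topc.png",cv2.resize(im[140:265,175:460],None,fx=2.8,fy=2.8,interpolation=cv2.INTER_CUBIC))
for n,u,v,z in[("lm",199,214,.046),("ls",315,179,.046),("lo",319,216,.046),("ll",368,234,.046),("pl",258,183,.075),("pm",255,228,.065),("ps",432,222,.055),("pan",371,173,.06),("vial",282,197,.05),("drop",341,199,.05)]:
    p=plane(c,u,v,z);print(n,p.round(3),np.hypot(p[0],p[1]).round(3))
k=cal("wrist");print(k)
E
```

```text
lm [0.477 0.404 0.046] 0.625
ls [ 0.608 -0.009  0.046] 0.608
lo [ 0.474 -0.024  0.046] 0.475
ll [ 0.411 -0.2    0.046] 0.457
pl [0.586 0.193 0.075] 0.617
pm [0.427 0.201 0.065] 0.472
ps [ 0.456 -0.427  0.055] 0.625
pan [ 0.63 -0.21  0.06] 0.664
vial [0.541 0.109 0.05 ] 0.551
drop [ 0.536 -0.103  0.05 ] 0.546
{'fov_y': 65.70646984690485, 'cx': 322.853283529401, 'cy': 201.93752067065878, 'pose': array([[ 0.2795175 ,  0.91750029,  0.28295438,  0.25850478],
       [-0.96013942,  0.26756496,  0.0808782 , -0.60032985],
       [-0.0015029 , -0.29428253,  0.95571729,  0.38405625],
       [ 0.        ,  0.        ,  0.        ,  1.        ]]), 'f': np.float64(309.70691628693146)}
```

View pics/topc.png

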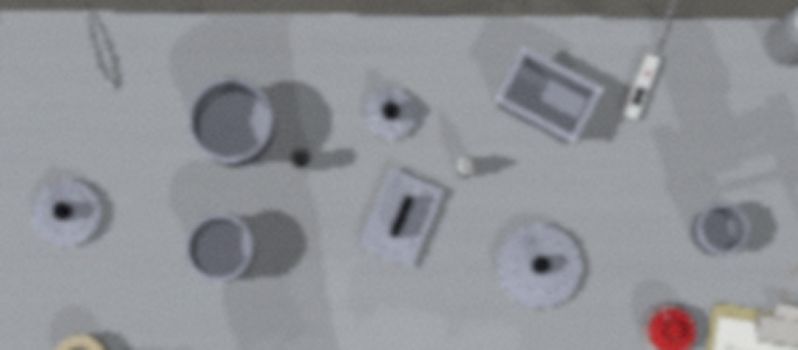

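```bash
python3 -m jog '[[0,0,0,0,0,0.1,0.087],[0,0,0,0,0,0.1,0.087],[0,0,0,0,0,0.084,0.087]]'; python3 -m jog '[[0.0223,-0.0312,0,0,0,0,0.087],[0.0223,-0.0312,0,0,0,0,0.087],[0.0223,-0.0312,0,0,0,0,0.087],[0.0223,-0.0312,0,0,0,0,0.087],[0.0223,-0.0312,0,0,0,0,0.087],[0.0223,-0.0312,0,0,0,0,0.087],[0.0223,-0.0312,0,0,0,0,0.087],[0.0223,-0.0312,0,0,0,0,0.087],[0.0223,-0.0312,0,0,0,0,0.087],[0.0223,-0.0312,0,0,0,0,0.087],[0.0223,-0.0312,0,0,0,0,0.087],[0.0223,-0.0312,0,0,0,0,0.087]]'; python3 -m jog '[[0,0,0,0,0,0,0.05],[0,0,0,0,0,0,0.05]]'
python3 - <<'E'
from h import *
c=cal("wrist"); cv2.imwrite("pics/w1.png",env.read_camera("wrist")); np.save("w1.npy",c)
for n,P in dict(ll=[.411,-.2,.046],ps=[.456,-.427,.055],pan=[.63,-.21,.06],lo=[.474,-.024,.046],drop=[.536,-.103,.05]).items(): print(n,proj(c,P,True).round())
E
```

```text
time_s: 0.35
tool_pos: [0.1818, -0.6237, 0.2406]
tool_rot: [-179.9, 0.0, -0.3]
force: [-0.0, -0.7, -0.6]
grip_width: 0.0866
grasp_force: 0.0
time_s: 1.35
tool_pos: [0.4501, -0.2479, 0.2411]
tool_rot: [180.0, 0.0, -0.0]
force: [1.4, -0.1, 0.0]
grip_width: 0.087
grasp_force: 0.0
time_s: 1.52
tool_pos: [0.4509, -0.247, 0.241]
tool_rot: [-180.0, 0.0, 0.3]
force: [-0.9, -1.2, -0.4]
grip_width: 0.0797
grasp_force: 0.0
ll [283. 214.]
ps [475. 181.]
pan [289.  18.]
lo [145. 165.]
drop [196. 109.]
```

View pics/w1.png

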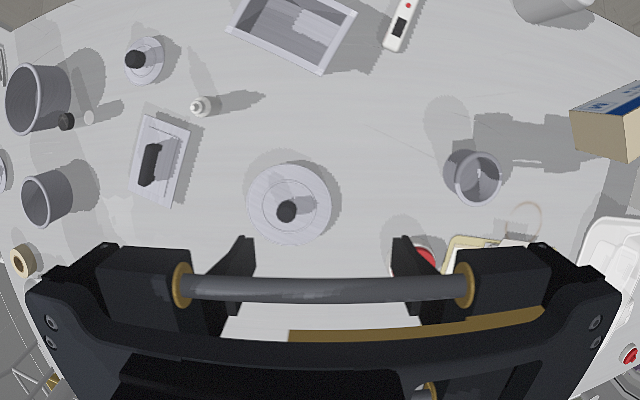

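The wrist view shows the large lid's knob at (286,211), the oblong lid's handle at (150,165) and the small lid's knob at (135,60). The small pot's rim is at (473,178), the pan at about (290,30), the dropper at (200,105) and the left pots at (37,98) and (48,197). This agrees with the projections. Next I'll measure precisely.

```bash
cat >> h.py <<'E'
from scipy.optimize import least_squares
def look(tag):
    c=cal("wrist"); im=env.read_camera("wrist"); cv2.imwrite(f"pics/{tag}.png",im); np.save(f"{tag}.npy",c); return c,im
def load(tag): return np.load(f"{tag}.npy",allow_pickle=True).item(),cv2.imread(f"pics/{tag}.png")
def circ(c,im,g,z,Rr,tol=.006):
    "fit circle of radius Rr in plane z near guess g from Canny edges -> centre, rms, angular coverage"
    e=cv2.Canny(cv2.GaussianBlur(cv2.cvtColor(im,6),(3,3),0),25,70)
    u0,v0=proj(c,[*g,z],True); vs,us=np.nonzero(e)
    k=np.hypot(us-u0,vs-v0)<110
    P=np.array([plane(c,u,v,z,True)[:2] for u,v in zip(us[k],vs[k])]); p=np.array(g,float)
    for t in(tol*2,tol,tol*.6,tol*.4,.002):
        d=np.hypot(*(P-p).T)-Rr; Q=P[abs(d)<t]
        if len(Q)<10: return p,9,0
        p=least_squares(lambda x:np.hypot(*(Q-x).T)-Rr,p,loss='soft_l1',f_scale=.001).x
    d=np.hypot(*(Q-p).T)-Rr; a=np.degrees(np.arctan2(*(Q-p).T[::-1]))
    return p.round(4),(d.std()*1e3).round(2),len(set((a//20).astype(int)))/18
def dark(c,im,g,z,rad=30,thr=75):
    "dark blob near guess: centroid in plane z, and long-axis angle (deg, world)"
    u0,v0=proj(c,[*g,z],True); m=(im.max(2)<thr).astype(np.uint8)
    n,l,s,ce=cv2.connectedComponentsWithStats(m)
    i=min((i for i in range(1,n) if s[i,4]>40),key=lambda i:np.hypot(*(ce[i]-[u0,v0])))
    (a,b),(w,h),t=cv2.minAreaRect(np.argwhere(l==i)[:,::-1].astype(np.float32))
    if w<h:t+=90
    r=np.radians(t);q=[plane(c,*(ce[i]+s_*10*np.array([np.cos(r),np.sin(r)])),z,True) for s_ in(-1,1)]; d=q[1]-q[0]
    return ce[i].round(1),s[i,4],plane(c,*ce[i],z,True)[:2].round(4),np.degrees(np.arctan2(d[1],d[0])).round(1),(round(w),round(h))
E
python3 - <<'E'
from h import *
c,im=load("w1")
for n,g in dict(ll=(.411,-.2),ls=(.608,-.009),lo=(.474,-.024)).items(): print(n,dark(c,im,g,.034))
for n,g,z,r in[("ll",(.411,-.2),.018,.055),("ls",(.608,-.009),.018,.034),("ps o",(.456,-.427),.055,.034),("ps i",(.456,-.427),.055,.028),("pm o",(.427,.201),.065,.044),("pm i",(.427,.201),.065,.038),("pl o",(.586,.193),.075,.055),("pl i",(.586,.193),.075,.049)]: print(n,circ(c,im,g,z,r))
for u,v in((232,33),(323,74),(356,10),(226,31)): print(plane(c,u,v,.06,True).round(3))
cv2.imwrite("pics/w1c.png",cv2.resize(im[0:90,100:440],None,fx=2.3,fy=2.3,interpolation=2))
E
```

```text
ll (array([286.4, 210.9]), np.int32(297), array([ 0.4112, -0.2026]), np.float64(178.2), (20, 18))
ls (array([134.9,  59. ]), np.int32(293), array([ 0.61  , -0.0085]), np.float64(-110.6), (19, 18))
lo (array([148.7, 164.2]), np.int32(559), array([ 0.4722, -0.0228]), np.float64(157.3), (15, 44))
ll (array([ 0.4105, -0.2021]), np.float64(0.74), 0.6666666666666666)
ls (array([ 0.6123, -0.0124]), np.float64(0.89), 0.6111111111111112)
ps o (array([ 0.4593, -0.4306]), np.float64(0.99), 0.7777777777777778)
ps i (array([ 0.458 , -0.4333]), np.float64(0.54), 1.0)
pm o (array([0.4282, 0.2069]), np.float64(0.94), 0.6666666666666666)
pm i (array([0.4284, 0.2078]), np.float64(0.78), 1.0)
pl o (array([0.59  , 0.1961]), np.float64(0.95), 0.6666666666666666)
pl i (array([0.5898, 0.1965]), np.float64(0.79), 1.0)
[ 0.617 -0.149  0.06 ]
[ 0.568 -0.246  0.06 ]
[ 0.64 -0.28  0.06]
[ 0.62  -0.142  0.06 ]
```

View pics/w1c.png

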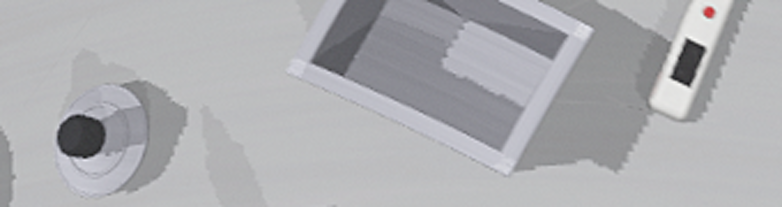

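The oblong lid, the small pot and the left pots measure consistently. The large lid comes out at (0.411,-0.2025), with the plate circle and knob agreeing. I'll grasp that one first.

```bash
python3 -m jog '[[-0.0194,-0.0234,0,0,0,0,0.05],[-0.0194,-0.0234,0,0,0,0,0.05],[0,0,0.0334,0,0,0,0.05],[0,0,0.0334,0,0,0,0.05],[0,0,0.0334,0,0,0,0.05],[0,0,0.0334,0,0,0,0.05],[0,0,0.0334,0,0,0,0.05],[0,0,0.0334,0,0,0,0.05],[0,0,0,0,0,0,0.05]]' 25; python3 -m jog '[[0,0,0,0,0,0,0.01],[0,0,0,0,0,0,0.01],[0,0,0,0,0,0,0.01],[0,0,0,0,0,0,0.01],[0,0,0,0,0,0,0.01],[0,0,0,0,0,0,0.01],[0,0,0,0,0,0,0.01],[0,0,0,0,0,0,0.01]]' 25
```

```text
time_s: 2.32
tool_pos: [0.4092, -0.2043, 0.0377]
tool_rot: [-179.9, 0.1, -0.2]
force: [-0.3, 1.1, -0.0]
grip_width: 0.0503
grasp_force: 0.0
time_s: 2.98
tool_pos: [0.4109, -0.2032, 0.0413]
tool_rot: [180.0, -0.0, -0.0]
force: [-1.5, -1.3, 4.1]
grip_width: 0.023
grasp_force: 25.0
```

```bash
python3 -m jog '[[0,0,-0.035,0,0,0,0.01],[0,0,-0.035,0,0,0,0.01],[0,0,-0.035,0,0,0,0.01],[0,0,-0.035,0,0,0,0.01],[0.015,-0.0332,0,0,0,0,0.01],[0.015,-0.0332,0,0,0,0,0.01],[0.015,-0.0332,0,0,0,0,0.01],[0.015,-0.0332,0,0,0,0,0.01],[0.015,-0.0332,0,0,0,0,0.01],[0.015,-0.0332,0,0,0,0,0.01],[0.015,-0.0332,0,0,0,0,0.01],[0.015,-0.0332,0,0,0,0,0.01]]'; python3 -m jog '[[0,0,0,0,0,0,0.01],[0,0,0,0,0,0,0.01]]'
python3 - <<'E'
from h import *
c,im=look("w2")
for n,g in dict(ls=(.608,-.009),lm=(.477,.404),lo=(.4722,-.0228)).items(): print(n,dark(c,im,g,.034))
for n,g,z,r in[("ls",(.61,-.01),.018,.034),("lm",(.477,.404),.018,.044),("pm o",(.427,.207),.065,.044),("pm i",(.427,.207),.065,.038),("pl o",(.59,.196),.075,.055),("pl i",(.59,.196),.075,.049)]: print(n,circ(c,im,g,z,r))
E
```

```text
time_s: 3.98
tool_pos: [0.531, 0.0644, 0.1804]
tool_rot: [180.0, 0.0, -0.0]
force: [0.7, -0.5, -1.7]
grip_width: 0.0233
grasp_force: 25.0
time_s: 4.15
tool_pos: [0.5306, 0.0658, 0.1802]
tool_rot: [-179.9, 0.1, 0.3]
force: [-0.6, -1.2, -1.8]
grip_width: 0.0231
grasp_force: 25.0
ls (array([402.4, 111.6]), np.int32(116), array([ 0.6106, -0.0078]), np.float64(93.1), (23, 24))
lm (array([ 66.9, 232.7]), np.int32(266), array([0.4757, 0.4121]), np.float64(111.2), (16, 19))
lo (array([330.4, 328.7]), np.int32(61036), array([0.362 , 0.0569]), np.float64(-90.2), (596, 179))
ls (array([ 0.6084, -0.0204]), np.float64(1.12), 0.6666666666666666)
lm (array([0.4738, 0.407 ]), np.float64(1.07), 0.7777777777777778)
pm o (array([0.4302, 0.2019]), np.float64(0.98), 0.6111111111111112)
pm i (array([0.428 , 0.2073]), np.float64(0.8), 0.4444444444444444)
pl o (array([0.5898, 0.1976]), np.float64(0.93), 0.7222222222222222)
pl i (array([0.5898, 0.1966]), np.float64(0.43), 1.0)
```

View pics/w2.png

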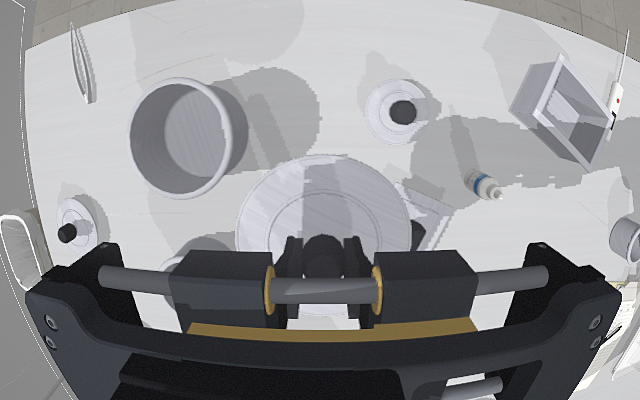

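The held lid is level at the bottom centre. The large pot's rim is at (180,138), and both circle fits put it at (0.5898,0.1966). The small lid is at (402,111) and the medium lid at (67,233). I'll place the large lid.

```bash
python3 -m jog '[[0.0148,-0.0334,0,0,0,0,0.01],[0.0148,-0.0334,0,0,0,0,0.01],[0.0148,-0.0334,0,0,0,0,0.01],[0.0148,-0.0334,0,0,0,0,0.01],[0,0,0,0,0,0,0.01],[0,0,0.019,0,0,0,0.01],[0,0,0.019,0,0,0,0.01],[0,0,0.019,0,0,0,0.01],[0,0,0.01,0,0,0,0.01],[0,0,0.006,0,0,0,0.01],[0,0,0.003,0,0,0,0.01],[0,0,0,0,0,0,0.01]]'
```

```text
time_s: 5.2
tool_pos: [0.5903, 0.1954, 0.1052]
tool_rot: [180.0, -0.0, -0.1]
force: [0.1, -0.1, -1.6]
grip_width: 0.0232
grasp_force: 25.0
```

```bash
python3 -m jog '[[0,0,0,0,0,0,0.05],[0,0,0,0,0,0,0.05],[0,0,0,0,0,0,0.05],[0,0,0,0,0,0,0.05],[0,0,0,0,0,0,0.05],[0,0,-0.036,0,0,0,0.05],[0,0,-0.036,0,0,0,0.05],[0,0,-0.036,0,0,0,0.05],[0,0,-0.036,0,0,0,0.05]]'; python3 -m jog '[[-0.0319,-0.0177,0,0,0,0,0.05],[-0.0319,-0.0177,0,0,0,0,0.05],[-0.0319,-0.0177,0,0,0,0,0.05],[-0.0319,-0.0177,0,0,0,0,0.05],[0,0,0,0,0,0,0.05],[0,0,0,0,0,0,0.05]]'
python3 - <<'E'
from h import *
c,im=look("w3")
print(dark(c,im,(.4757,.409),.034),dark(c,im,(.5898,.1966),.097))
for n,g,z,r in[("lm",(.475,.408),.018,.044),("pm o",(.428,.207),.065,.044),("pm i",(.428,.207),.065,.038),("pl lid",(.59,.196),.081,.055)]: print(n,circ(c,im,g,z,r))
E
```

```text
time_s: 5.95
tool_pos: [0.5899, 0.1964, 0.2506]
tool_rot: [-180.0, -0.0, 0.0]
force: [0.8, 0.3, 0.4]
grip_width: 0.0498
grasp_force: 0.0
time_s: 6.45
tool_pos: [0.4608, 0.2689, 0.2496]
tool_rot: [179.9, -0.1, 0.3]
force: [1.5, -0.9, 0.2]
grip_width: 0.0503
grasp_force: 0.0
(array([209.6, 164.8]), np.int32(139), array([0.4778, 0.4088]), np.float64(88.6), (17, 19)) (array([400.5,  60.5]), np.int32(495), array([0.5915, 0.1958]), np.float64(137.5), (23, 25))
lm (array([0.4748, 0.4126]), np.float64(0.87), 0.7222222222222222)
pm o (array([0.4275, 0.2088]), np.float64(0.84), 0.8888888888888888)
pm i (array([0.4285, 0.2079]), np.float64(0.47), 1.0)
pl lid (array([0.5911, 0.198 ]), np.float64(0.93), 0.7777777777777778)
```

View pics/w3.png

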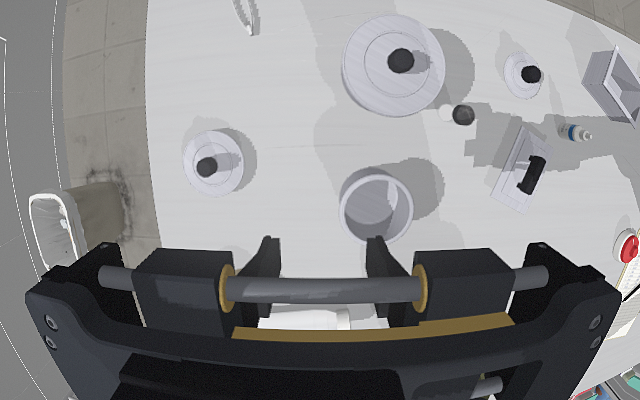

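The large lid sits flat on its pot at (393,65). The medium lid's knob is at (206,167), and the medium pot's rim at (376,207) measures (0.4285,0.2079). Next, the medium lid.

```bash
python3 -m jog '[[0.0035,-0.0359,0,0,0,0,0.05],[0.0035,-0.0359,0,0,0,0,0.05],[0.0035,-0.0359,0,0,0,0,0.05],[0.0035,-0.0359,0,0,0,0,0.05],[0,0,0.0346,0,0,0,0.05],[0,0,0.0346,0,0,0,0.05],[0,0,0.0346,0,0,0,0.05],[0,0,0,0,0,0,0.05],[0,0,0,0,0,0,0.05]]'
python3 - <<'E'
from h import *
c,im=look("w4")
for t in(75,100):print(dark(c,im,(.476,.411),.034,thr=t))
print(circ(c,im,(.476,.411),.018,.044))
E
```

```text
time_s: 7.25
tool_pos: [0.4771, 0.4088, 0.143]
tool_rot: [179.8, 0.2, -0.1]
force: [0.3, 0.7, 2.3]
grip_width: 0.0502
grasp_force: 0.0
(array([321.7, 201.5]), np.int32(131), array([0.4791, 0.4103]), np.float64(-163.3), (30, 21))
(array([317.1, 206.3]), np.int32(664), array([0.4749, 0.4142]), np.float64(179.5), (30, 26))
(array([0.475 , 0.4146]), np.float64(0.9), 0.8333333333333334)
```

View pics/w4.png

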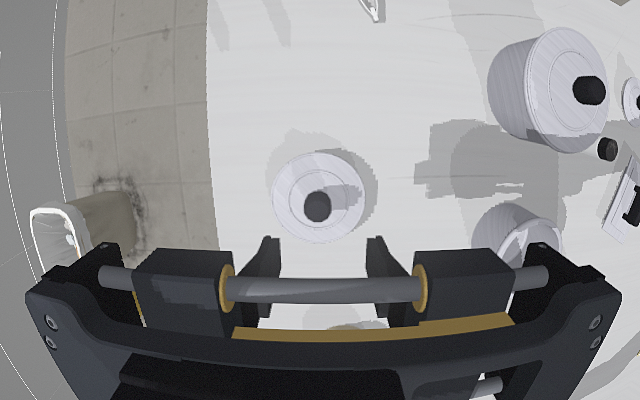

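The medium lid is at (317,197), which puts it at (0.475,0.414). I'll correct by 3 mm and grasp, then lift and carry it to the medium pot.

```bash
python3 -m jog '[[-0.001,-0.003,0,0,0,0,0.05],[0,0,0.034,0,0,0,0.05],[0,0,0.034,0,0,0,0.05],[0,0,0.036,0,0,0,0.05],[0,0,0,0,0,0,0.01],[0,0,0,0,0,0,0.01],[0,0,0,0,0,0,0.01],[0,0,0,0,0,0,0.01],[0,0,0,0,0,0,0.01],[0,0,0,0,0,0,0.01],[0,0,0,0,0,0,0.01],[0,0,0,0,0,0,0.01]]' 25; python3 -m jog '[[0,0,-0.035,0,0,0,0.01],[0,0,-0.035,0,0,0,0.01],[0,0,-0.035,0,0,0,0.01],[0,0,-0.025,0,0,0,0.01],[-0.0078,0.0344,0,0,0,0,0.01],[-0.0078,0.0344,0,0,0,0,0.01],[-0.0078,0.0344,0,0,0,0,0.01],[-0.0078,0.0344,0,0,0,0,0.01],[-0.0077,0.0344,0,0,0,0,0.01],[-0.0077,0.0342,0,0,0,0,0.01],[0,0,0,0,0,0,0.01],[0,0,0,0,0,0,0.01]]'
```

```text
time_s: 8.3
tool_pos: [0.477, 0.4146, 0.0438]
tool_rot: [-179.9, -0.2, -0.0]
force: [-0.1, -1.7, 6.7]
grip_width: 0.0233
grasp_force: 25.0
time_s: 9.3
tool_pos: [0.4293, 0.2054, 0.1717]
tool_rot: [179.9, -0.1, -0.3]
force: [0.7, 0.5, -0.6]
grip_width: 0.0229
grasp_force: 25.0
```

```bash
python3 -m jog '[[0,0,0.019,0,0,0,0.01],[0,0,0.019,0,0,0,0.01],[0,0,0.019,0,0,0,0.01],[0,0,0.01,0,0,0,0.01],[0,0,0.006,0,0,0,0.01],[0,0,0.003,0,0,0,0.01],[0,0,0,0,0,0,0.01]]';python3 -m jog '[[0,0,0,0,0,0,0.05],[0,0,0,0,0,0,0.05],[0,0,0,0,0,0,0.05],[0,0,0,0,0,0,0.05],[0,0,0,0,0,0,0.05],[0,0,-0.036,0,0,0,0.05],[0,0,-0.036,0,0,0,0.05],[0,0,-0.036,0,0,0,0.05],[0,0,-0.036,0,0,0,0.05]]'; python3 -m jog '[[0.0241,0.0345,0,0,0,0,0.05],[0.0241,0.0345,0,0,0,0,0.05],[0.0241,0.0345,0,0,0,0,0.05],[0.0241,0.0345,0,0,0,0,0.05],[0.0241,0.0345,0,0,0,0,0.05],[0,0,0,0,0,0,0.05],[0,0,0,0,0,0,0.05]]'
python3 - <<'E'
from h import *
c,im=look("w5")
print(dark(c,im,(.611,-.008),.034,thr=100),dark(c,im,(.4722,-.0228),.035,thr=100),dark(c,im,(.4285,.208),.087,thr=100))
for n,g,z,r in[("ls",(.611,-.008),.018,.034),("pm lid",(.4285,.208),.071,.044),("pl lid",(.59,.196),.081,.055)]: print(n,circ(c,im,g,z,r))
E
```

```text
time_s: 9.88
tool_pos: [0.4293, 0.209, 0.0968]
tool_rot: [-180.0, -0.0, 0.1]
force: [-4.7, -1.3, 7.6]
grip_width: 0.0226
grasp_force: 25.0
time_s: 10.63
tool_pos: [0.4285, 0.2076, 0.2406]
tool_rot: [180.0, 0.0, 0.0]
force: [0.5, 0.4, -0.1]
grip_width: 0.0495
grasp_force: 0.0
time_s: 11.22
tool_pos: [0.549, 0.0336, 0.2382]
tool_rot: [-180.0, 0.1, -0.3]
force: [-0.5, 0.7, -1.0]
grip_width: 0.05
grasp_force: 0.0
(array([359.2, 126.2]), np.int32(338), array([ 0.6099, -0.0066]), np.float64(90.7), (19, 20)) (array([320. , 326.5]), np.int32(70340), array([0.3358, 0.0399]), np.float64(-90.2), (596, 182)) (array([256.3, 190. ]), np.int32(333), array([0.5508, 0.101 ]), np.float64(176.2), (21, 21))
ls (array([ 0.6088, -0.0059]), np.float64(0.9), 0.6666666666666666)
pm lid (array([0.433 , 0.2038]), np.float64(1.26), 0.5)
pl lid (array([0.5906, 0.1961]), np.float64(0.93), 0.7777777777777778)
```

View pics/w5.png

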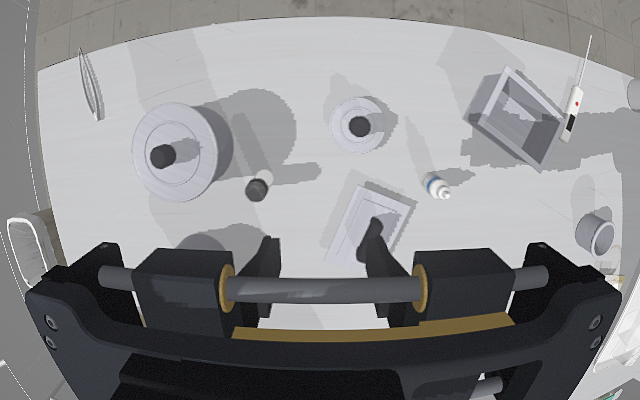

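The small lid's knob is at (359,126), at (0.610,-0.006). The large lid is still seated, the vial is at (257,188), the dropper at (437,187) and the pan at about (517,118). I'll grasp the small lid, lift it and move halfway for another look at its pot.

```bash
python3 -m jog '[[0.0302,0.0209,0,0,0,0,0.05],[0.0303,0.0209,0,0,0,0,0.05],[0,0,0.033,0,0,0,0.05],[0,0,0.033,0,0,0,0.05],[0,0,0.033,0,0,0,0.05],[0,0,0.033,0,0,0,0.05],[0,0,0.033,0,0,0,0.05],[0,0,0.033,0,0,0,0.05],[0,0,0,0,0,0,0.05]]'; python3 -m jog '[[0,0,0,0,0,0,0.01],[0,0,0,0,0,0,0.01],[0,0,0,0,0,0,0.01],[0,0,0,0,0,0,0.01],[0,0,0,0,0,0,0.01],[0,0,0,0,0,0,0.01],[0,0,0,0,0,0,0.01],[0,0,0,0,0,0,0.01],[0,0,-0.035,0,0,0,0.01],[0,0,-0.035,0,0,0,0.01],[0,0,-0.035,0,0,0,0.01],[0,0,-0.025,0,0,0,0.01]]' 25;python3 -m jog '[[-0.0126,0.0355,0,0,0,0,0.01],[-0.0126,0.0355,0,0,0,0,0.01],[-0.0126,0.0355,0,0,0,0,0.01],[-0.0126,0.0355,0,0,0,0,0.01],[-0.0126,0.0355,0,0,0,0,0.01],[-0.0126,0.0355,0,0,0,0,0.01],[-0.0126,0.0355,0,0,0,0,0.01],[-0.0126,0.0355,0,0,0,0,0.01],[-0.0126,0,0,0,0,0,0.01],[0,0,0,0,0,0,0.01],[0,0,0,0,0,0,0.01]]'
python3 - <<'E'
from h import *
c,im=look("w6")
for n,g,z,r in[("ps o",(.4583,-.4325),.055,.034),("ps i",(.4583,-.4325),.055,.028)]: print(n,circ(c,im,g,z,r))
E
```

```text
time_s: 12.02
tool_pos: [0.6061, -0.0032, 0.0369]
tool_rot: [-179.9, 0.3, 0.2]
force: [-0.3, 0.5, 0.1]
grip_width: 0.0503
grasp_force: 0.0
time_s: 13.02
tool_pos: [0.6094, -0.0047, 0.1742]
tool_rot: [180.0, -0.2, 0.0]
force: [1.3, -0.7, -0.4]
grip_width: 0.023
grasp_force: 25.0
time_s: 13.93
tool_pos: [0.4948, -0.2892, 0.1709]
tool_rot: [-180.0, 0.0, -0.1]
force: [1.5, 0.1, -0.2]
grip_width: 0.0229
grasp_force: 25.0
ps o (array([ 0.4581, -0.4315]), np.float64(0.88), 0.7777777777777778)
ps i (array([ 0.4604, -0.4332]), np.float64(1.24), 0.9444444444444444)
```

View pics/w6.png

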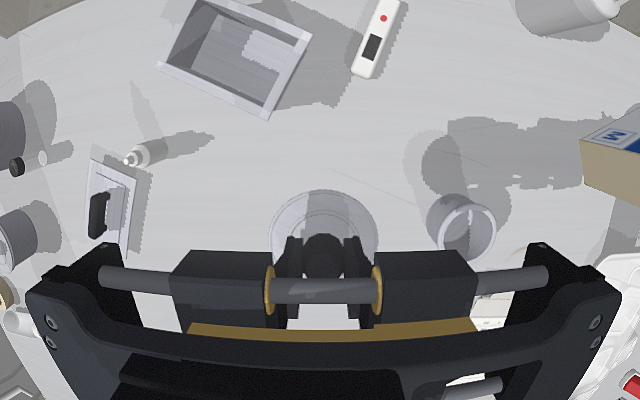

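The held lid is level and the small pot's rim is at (467,228). The fits agree on (0.4585,-0.432), so I'll place it.

```bash
python3 -m jog '[[-0.0094,0.0355,0,0,0,0,0.01],[-0.0094,0.0355,0,0,0,0,0.01],[-0.0094,0.0354,0,0,0,0,0.01],[-0.0095,0.0354,0,0,0,0,0.01],[0,0,0,0,0,0,0.01],[0,0,0.022,0,0,0,0.01],[0,0,0.022,0,0,0,0.01],[0,0,0.022,0,0,0,0.01],[0,0,0.01,0,0,0,0.01],[0,0,0.006,0,0,0,0.01],[0,0,0.003,0,0,0,0.01],[0,0,0.001,0,0,0,0.01]]';python3 -m jog '[[0,0,0,0,0,0,0.05],[0,0,0,0,0,0,0.05],[0,0,0,0,0,0,0.05],[0,0,0,0,0,0,0.05],[0,0,0,0,0,0,0.05],[0,0,-0.036,0,0,0,0.05],[0,0,-0.036,0,0,0,0.05],[0,0,-0.036,0,0,0,0.05],[0,0,-0.036,0,0,0,0.05]]'; python3 -m jog '[[0,-0.0383,0,0,0,0,0.05],[0,-0.0383,0,0,0,0,0.05],[0,-0.0383,0,0,0,0,0.05],[0,-0.0383,0,0,0,0,0.05],[0,-0.0383,0,0,0,0,0.05],[0,-0.0383,0,0,0,0,0.05],[0,-0.0383,0,0,0,0,0.05],[0,0,0,0,0,0,0.05],[0,0,0,0,0,0,0.05]]'
python3 - <<'E'
from h import *
c,im=look("w7")
print(dark(c,im,(.4722,-.0228),.035,thr=100))
for n,g,z,r in[("ps lid",(.4585,-.432),.061,.034)]: print(n,circ(c,im,g,z,r),dark(c,im,g,.077,thr=100))
E
```

```text
time_s: 14.98
tool_pos: [0.4584, -0.431, 0.0857]
tool_rot: [179.9, -0.1, 0.0]
force: [0.8, -0.4, -0.9]
grip_width: 0.0232
grasp_force: 25.0
time_s: 15.73
tool_pos: [0.4573, -0.4306, 0.2308]
tool_rot: [-180.0, 0.0, -0.0]
force: [0.5, -1.5, 0.5]
grip_width: 0.0495
grasp_force: 0.0
time_s: 16.48
tool_pos: [0.458, -0.1603, 0.2297]
tool_rot: [179.9, -0.0, 0.3]
force: [0.5, -2.1, 0.7]
grip_width: 0.0503
grasp_force: 0.0
(array([205.5, 169.6]), np.int32(650), array([ 0.4728, -0.0231]), np.float64(157.0), (15, 49))
ps lid (array([ 0.4593, -0.4285]), np.float64(0.84), 0.6666666666666666) (array([546.2, 193.3]), np.int32(355), array([ 0.4587, -0.4303]), np.float64(-107.4), (22, 18))
```

View pics/w7.png

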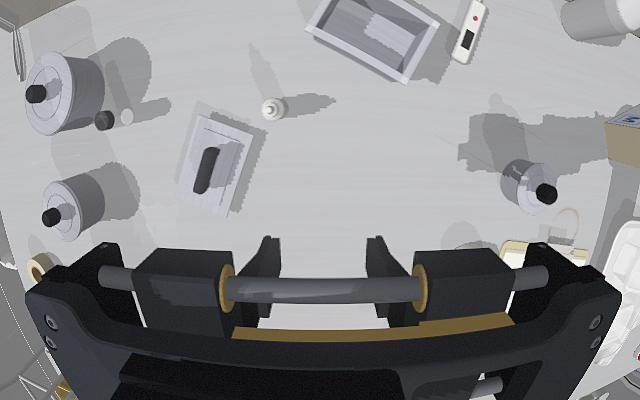

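All three round lids are on: large at (62,92), medium at (72,205), small at (530,188). The oblong lid's handle is at (206,170), at (0.473,-0.023) and yaw about -23°. The pan is at (375,35), so I'll move closer to it to measure its rim.

```bash
python3 -m jog '[[0.03,0.0133,-0.0167,0,0,0,0.05],[0.03,0.0133,-0.0167,0,0,0,0.05],[0.03,0.0133,-0.0167,0,0,0,0.05],[0,0,0,0,0,0,0.05],[0,0,0,0,0,0,0.05]]'
python3 - <<'E'
from h import *
c,im=look("w8")
u,v=proj(c,[.625,-.21,.06],True).round().astype(int);print(u,v)
x0,y0=max(0,u-95),max(0,v-75);print(x0,y0)
cv2.imwrite("pics/w8c.png",cv2.resize(im[y0:y0+150,x0:x0+200],None,fx=4,fy=4,interpolation=2))
hsv=cv2.cvtColor(im,cv2.COLOR_BGR2HSV);print(hsv[v,u],hsv[v+80,u])
E
```

```text
time_s: 16.95
tool_pos: [0.5484, -0.2052, 0.2786]
tool_rot: [-179.9, -0.0, -0.2]
force: [-0.3, 0.2, -0.1]
grip_width: 0.05
grasp_force: 0.0
328 112
233 37
[120  15 154] [110   4 203]
```

View pics/w8c.png

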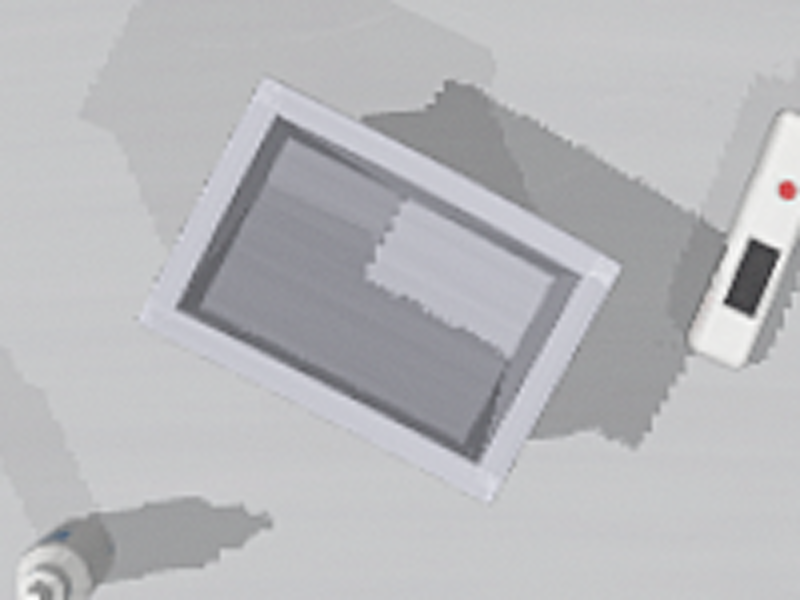

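The pan rim's outer corners in this crop are (268,82), (620,266), (491,500) and (143,315). The inner corners are (280,118), (582,275), (478,462) and (178,308).

```bash
python3 - <<'E'
from h import *
c,im=load("w8")
for q in([(268,82),(620,266),(491,500),(143,315)],[(280,118),(582,275),(478,462),(178,308)]):
    P=np.array([plane(c,233+(u+.5)/4-.5,37+(v+.5)/4-.5,.06,True)[:2] for u,v in q])
    e=[P[1]-P[0],P[2]-P[3],P[1]-P[2],P[0]-P[3]]
    print(P.mean(0).round(4),[(np.hypot(*d).round(4),np.degrees(np.arctan2(d[1],d[0])).round(1)) for d in e])
print(env.get_obs()['qpos'].round(1))
# oblong lid plate handle in two views
for t in("w1","w7"):
    c,im=load(t);print(dark(c,im,(.4725,-.023),.035,thr=100))
E
```

```text
[ 0.6292 -0.2105] [(np.float64(0.1151), np.float64(-117.7)), (np.float64(0.1163), np.float64(-118.8)), (np.float64(0.0796), np.float64(-27.9)), (np.float64(0.0774), np.float64(-28.7))]
[ 0.629  -0.2101] [(np.float64(0.0985), np.float64(-117.6)), (np.float64(0.099), np.float64(-117.9)), (np.float64(0.0634), np.float64(-28.2)), (np.float64(0.063), np.float64(-28.7))]
[ 46.3  12.  -33.   88.7   6.5  81.4 -77.3]
(array([148.6, 164.1]), np.int32(595), array([ 0.4725, -0.0234]), np.float64(157.3), (16, 45))
(array([205.5, 169.6]), np.int32(650), array([ 0.4728, -0.0231]), np.float64(157.0), (15, 49))
```

The pan centre is (0.629,-0.2103) with yaw 61.9°, and its measured sizes match the ones given. The lid is at (0.4727,-0.0232), yaw -23°. I'll align the gripper and descend part-way with a check.

```bash
python3 -m jog '[[-0.0152,-0.0362,0,0,0,0,0.05],[-0.0152,-0.0362,0,0,0,0,0.05],[-0.0152,-0.0362,0,0,0,0,0.05],[-0.0151,-0.0361,0,0,0,0,0.05],[-0.0151,-0.0361,0,0,0,0,0.05],[0,0,0,0,0,0.1,0.05],[0,0,0,0,0,0.1,0.05],[0,0,0,0,0,0.1,0.05],[0,0,0,0,0,0.101,0.05],[0,0,0.035,0,0,0,0.05],[0,0,0.035,0,0,0,0.05],[0,0,0,0,0,0,0.05]]'; python3 -m jog '[[0,0,0.035,0,0,0,0.05],[0,0,0,0,0,0,0.05],[0,0,0,0,0,0,0.05]]'
python3 - <<'E'
from h import *
c,im=look("w9")
print(dark(c,im,(.4727,-.0232),.035,thr=85))
E
```

```text
time_s: 18.0
tool_pos: [0.466, -0.0225, 0.2028]
tool_rot: [179.8, 0.6, -23.1]
force: [-2.4, -0.9, -1.1]
grip_width: 0.0495
grasp_force: 0.0
time_s: 18.25
tool_pos: [0.4705, -0.0222, 0.1742]
tool_rot: [179.9, 0.1, -23.0]
force: [0.4, 0.6, 1.4]
grip_width: 0.0501
grasp_force: 0.0
(array([321.7, 192.1]), np.int32(798), array([ 0.4727, -0.0219]), np.float64(158.3), (59, 14))
```

View pics/w9.png

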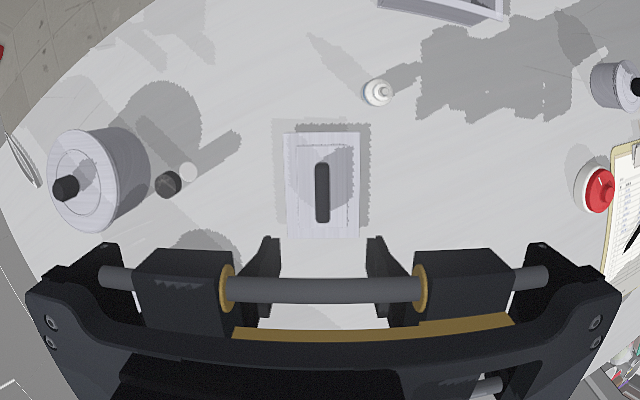

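The handle at (322,192) is aligned with the gripper and centred. I'll descend, grip and lift.

```bash
python3 -m jog '[[0,0,0.0333,0,0,0,0.05],[0,0,0.0333,0,0,0,0.05],[0,0,0.0333,0,0,0,0.05],[0,0,0.0331,0,0,0,0.05],[0,0,0,0,0,0,0.005],[0,0,0,0,0,0,0.005],[0,0,0,0,0,0,0.005],[0,0,0,0,0,0,0.005],[0,0,0,0,0,0,0.005],[0,0,0,0,0,0,0.005],[0,0,0,0,0,0,0.005],[0,0,0,0,0,0,0.005]]' 25;python3 -m jog '[[0,0,0,0,0,0,0.005],[0,0,0,0,0,0,0.005],[0,0,0,0,0,0,0.005],[0,0,0,0,0,0,0.005],[0,0,-0.033,0,0,0,0.005],[0,0,-0.033,0,0,0,0.005],[0,0,-0.032,0,0,0,0.005],[0,0,-0.032,0,0,0,0.005],[0,0,0,0,0,0,0.005]]'
```

```text
time_s: 19.3
tool_pos: [0.4727, -0.0222, 0.0424]
tool_rot: [180.0, -0.1, -23.0]
force: [-1.5, -0.4, 7.2]
grip_width: 0.0138
grasp_force: 25.0
time_s: 20.05
tool_pos: [0.4756, -0.0218, 0.1773]
tool_rot: [-179.9, -0.6, -23.0]
force: [1.7, 0.2, -0.4]
grip_width: 0.014
grasp_force: 25.0
```

```bash
python3 -m jog '[[0,0,0,0,0,-0.1235,0.005],[0,0,0,0,0,-0.1235,0.005],[0,0,0,0,0,-0.1235,0.005],[0,0,0,0,0,-0.1235,0.005],[0,0,0,0,0,-0.1235,0.005],[0,0,0,0,0,-0.1235,0.005],[0,0,0,0,0,-0.1235,0.005],[0,0,0,0,0,-0.1235,0.005],[0,0,0,0,0,-0.1235,0.005],[0,0,0,0,0,-0.1235,0.005],[0,0,0,0,0,-0.1235,0.005],[0,0,0,0,0,-0.1235,0.005]]';python3 -m jog '[[-0.0131,0.0323,0,0,0,0,0.005],[-0.0131,0.0323,0,0,0,0,0.005],[-0.0131,0.0323,0,0,0,0,0.005],[-0.0131,0.0323,0,0,0,0,0.005],[-0.013,0.0323,0,0,0,0,0.005],[-0.013,0.0323,0,0,0,0,0.005],[-0.013,0.0322,0,0,0,0,0.005],[0,0,0,0,0,0,0.005],[0,0,0,0,0,0,0.005],[0,0,0,0,0,0,0.005]]'
```

```text
time_s: 21.05
tool_pos: [0.4713, -0.0218, 0.1706]
tool_rot: [-180.0, 0.0, 62.3]
force: [-0.1, 0.6, -0.7]
grip_width: 0.0141
grasp_force: 25.0
time_s: 21.88
tool_pos: [0.6277, -0.208, 0.1701]
tool_rot: [-179.9, -0.0, 61.9]
force: [-0.1, 0.7, -1.4]
grip_width: 0.0137
grasp_force: 25.0
```

```bash
python3 -m jog '[[0,0,0.02,0,0,0,0.005],[0,0,0.02,0,0,0,0.005],[0,0,0.015,0,0,0,0.005],[0,0,0.01,0,0,0,0.005],[0,0,0.008,0,0,0,0.005],[0,0,0.005,0,0,0,0.005],[0,0,0.003,0,0,0,0.005],[0,0,0,0,0,0,0.005],[0,0,0,0,0,0,0.005]]'
```

```text
time_s: 22.63
tool_pos: [0.6286, -0.2088, 0.0909]
tool_rot: [179.9, -0.0, 61.9]
force: [-0.2, 0.1, -1.2]
grip_width: 0.0137
grasp_force: 25.0
```

```bash
python3 -m jog '[[0,0,0,0,0,0,0.04],[0,0,0,0,0,0,0.04],[0,0,0,0,0,0,0.04],[0,0,0,0,0,0,0.04],[0,0,0,0,0,0,0.04],[0,0,0,0,0,0,0.04],[0,0,-0.036,0,0,0,0.04],[0,0,-0.036,0,0,0,0.04],[0,0,-0.036,0,0,0,0.04],[0,0,-0.036,0,0,0,0.04],[0,0,-0.036,0,0,0,0.04],[0,0,-0.036,0,0,0,0.04]]'; python3 -m jog '[[-0.02,-0.035,0,0,0,0.1,0.04],[0,-0.035,0,0,0,0.1,0.04],[0,-0.035,0,0,0,0.1,0.04],[0,-0.035,0,0,0,0.1,0.04],[0,0,0,0,0,0.1,0.04],[0,0,0,0,0,0.1,0.04],[0,0,0,0,0,0.1,0.04],[0,0,0,0,0,0.1,0.04],[0,0,0,0,0,0,0.04],[0,0,0,0,0,0,0.04]]'
python3 - <<'E'
from h import *
c,im=look("w10")
for n,g,z in[("small",(.4585,-.4322),.077),("med",(.4285,.2079),.087),("large",(.5898,.1966),.097),("obl",(.629,-.2103),.083)]: print(n,dark(c,im,g,z,thr=100))
for n,g,z,r in[("s",(.4585,-.432),.061,.034),("m",(.4285,.208),.071,.044),("l",(.59,.196),.081,.055)]: print(n,circ(c,im,g,z,r))
t=env.read_camera("top");s=env.read_camera("side")
T=cv2.resize(t[140:260,175:460],(800,337),interpolation=2);S=s[130:330,200:420];W=im[0:263,0:640]
cv2.imwrite("pics/fin.png",np.vstack([cv2.resize(W,(800,329)),np.hstack([cv2.resize(S,(298,271)),cv2.resize(T,(502,271))])]))
E
```

```text
time_s: 23.63
tool_pos: [0.6279, -0.2088, 0.3081]
tool_rot: [180.0, 0.0, 61.9]
force: [1.1, -0.8, -0.2]
grip_width: 0.04
grasp_force: 0.0
time_s: 24.47
tool_pos: [0.5072, -0.1433, 0.3062]
tool_rot: [180.0, -0.0, 16.3]
force: [-0.2, -0.7, 0.2]
grip_width: 0.0401
grasp_force: 0.0
small (array([618.5, 227.8]), np.int32(81), array([ 0.5838, -0.7194]), np.float64(108.9), (8, 42))
med (array([ 82.4, 168. ]), np.int32(228), array([0.427 , 0.2087]), np.float64(117.6), (14, 18))
large (array([99.4, 57.2]), np.int32(276), array([0.5913, 0.196 ]), np.float64(94.6), (16, 19))
obl (array([404.,  97.]), np.int32(595), array([ 0.6278, -0.2077]), np.float64(-118.0), (47, 13))
s (array([ 0.4586, -0.4276]), np.float64(0.88), 0.7777777777777778)
m (array([0.4302, 0.2026]), np.float64(0.93), 0.9444444444444444)
l (array([0.5916, 0.1942]), np.float64(0.93), 0.9444444444444444)
```

View pics/fin.png

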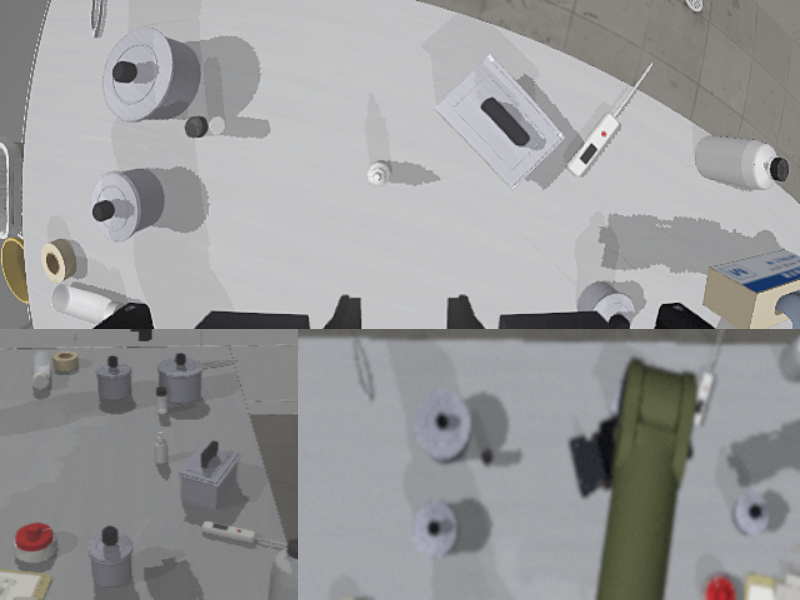

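The picture shows all four lids level on their vessels: large (150,75), medium (128,205), small (605,298) and oblong (500,122). The vial (197,127) and dropper (380,175) are upright, and the gripper is clear of everything.

```bash
python3 -c "
from cell import env
print(env.sign_off())"
```

```text
the job is handed in; nothing more can be done
None
```

I put all four lids on their matching vessels, let go of them, and handed the job in at about 24.5 s; the last pictures show them level with the vial and dropper bottle upright, but the hand-in gave no verdict.

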